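# Load the sample concentrator, fit the gas head and set the nitrogen pressure

## Task

Get the sample concentrator ready for a run: stand every amber vial fully down in a well of the heating block, one to a well, then lower the gas head over the three guide posts until its plate rests level on their shoulders. Only when the head is home, turn the regulator until the gauge pointer points at the middle of the set-mark on the rim; leave the other things on the bench where they are.

Things in the scene. Friction and masses are not known exactly. Their poses are not given: they have to be found in the camera images.
- heater: Fixed dry block heater, 250 x 200 mm; its aluminium block, 160 x 160 mm, is 110 mm high. Origin on the bench under the block's centre. Six wells, 25 mm wide, 30 mm deep (floor 80 mm up), 50 mm from the centre at 0, 60, .. 300 deg from its x; three steel posts 70 mm from it at 30, 150, 270 deg: 16 mm thick up to a shoulder at 148 mm, then a 10 mm pin with a round nose up to 168 mm.
- seat (a point): Point on the heater's axis at the height of the post shoulders (148 mm above the bench), axes as the heater's: the gas head's point head_seat comes here when the head is home.
- gas_head: Loose gas head, 0.45 kg: round plate 124 mm wide, 10 mm thick, on feet 12 mm high. Origin at the centre of the feet's underside. Three ears with 13 mm holes, 70 mm from the centre at 30, 150, 270 deg from its x, take the pins (fits at any third of a turn). Handle bar along its x over the centre, 90 mm long, 14 mm wide, 62 to 78 mm above the origin; below it a gas block 34 mm wide, top at 34 mm.
- head_seat (a point): Centre of the underside of the gas head's plate, 12 mm above its origin; axes as the head's.
- vial0: Amber glass sample vial, open at the top, 22 mm wide, 60 mm tall, 30 g, lower edge bevelled to 18 mm, standing on the bench. Origin at the centre of its underside, z up. From one start to another four to six of the vials are there (None if absent).
- vial1: Amber glass sample vial, open at the top, 22 mm wide, 60 mm tall, 30 g, lower edge bevelled to 18 mm, standing on the bench. Origin at the centre of its underside, z up. From one start to another four to six of the vials are there (None if absent).
- vial2: Amber glass sample vial, open at the top, 22 mm wide, 60 mm tall, 30 g, lower edge bevelled to 18 mm, standing on the bench. Origin at the centre of its underside, z up. From one start to another four to six of the vials are there (None if absent).
- vial3: Amber glass sample vial, open at the top, 22 mm wide, 60 mm tall, 30 g, lower edge bevelled to 18 mm, standing on the bench. Origin at the centre of its underside, z up. From one start to another four to six of the vials are there (None if absent).
- vial4: Amber glass sample vial, open at the top, 22 mm wide, 60 mm tall, 30 g, lower edge bevelled to 18 mm, standing on the bench. Origin at the centre of its underside, z up. From one start to another four to six of the vials are there (None if absent).
- vial5: Amber glass sample vial, open at the top, 22 mm wide, 60 mm tall, 30 g, lower edge bevelled to 18 mm, standing on the bench. Origin at the centre of its underside, z up. From one start to another four to six of the vials are there (None if absent).
- gas_panel: Nitrogen panel, fixed to the bench: grey box 240 x 130 mm, 80 mm high, origin on the bench under its centre. Regulator knob at (-75, 0) mm, gauge 106 mm wide at (+55, 0) mm of its frame, both facing up; the dial is 92 mm above the bench.
- regulator (a joint): Regulator knob on a vertical axis, 0 to 4.2 rad, growing clockwise seen from above; stays where it is left (friction 0.05 N m). The gauge pointer turns clockwise 0.6 rad for each rad of the knob.
- knob_grip (a point): Point on the knob's axis, 132 mm above the bench, at the height to grip; its x runs along the knob's bar, which is 50 mm long, 12 mm wide and reaches from 111 to 139 mm above the bench, over a disc 40 mm wide.
- pointer_tip (a point): Tip of the gauge's black pointer, 34 mm from the gauge's centre.
- mark_tip (a point): Middle of the set-mark's inner end, 34 mm from the gauge's centre (a fixed black clip 6 mm wide that straddles the gauge's steel rim). The pointer is right when its tip is at this point. At the start it lies 0.4 to 1.6 rad clockwise of the pointer.
- reagent: Bystander, to be left where it is: green glass bottle with black cap, 60 mm wide, 125 mm tall. Origin under its centre.
- beaker: Bystander, to be left where it is: clear glass beaker, 68 mm wide, 80 mm tall. Origin under its centre.
- flask: Bystander, to be left where it is: conical glass flask, 76 mm wide at the foot, 103 mm tall. Origin under its centre.
- jar: Bystander, to be left where it is: white plastic jar with grey lid, 50 mm wide, 46 mm tall. Origin under its centre.
- petri: Bystander, to be left where it is: flat glass dish, 94 mm wide, 16 mm tall. Origin under its centre.
- spatula: Bystander, to be left where it is: steel lab spoon, 150 mm long, lying flat. Origin under its centre.
- stopper: Bystander, to be left where it is: dark rubber stopper, 32 mm wide, 26 mm tall. Origin under its centre.
Not all that is in view belongs to the job. Leave any purple look-alike of the vial4 alone.

How it is judged:
By the outcome, as a careful person would: the job done as asked, in the order asked, and still so for the second after the job is handed in, with the robot touching nothing.
Of vial0, vial1, vial2, vial3, vial4, vial5 only 4 to 6 are there at a start; the rules pass over those that are not, and their reading is None.
At some moment in a run one of gas_head may be knocked a few centimetres aside while the robot is not near it.
It also fails if it takes over 210 s, if anything falls off the work surface, if the arm or the gripper's body presses on something with over 40 N, if the wrist force passes 120 N, or if a joint passes its speed limit or range.

## Robot

A 6-joint arm with a two-finger parallel gripper is mounted at the origin on the work surface. World frame = base frame: x ahead of the robot, y to its left, z up, the work surface at z = 0. Lengths are in m, angles in rad, forces in N, time in s.
With the tool pointing down it reaches from about 0.325 to 0.85 m from the base axis. Payload 15.5 kg.
Tool frame: the origin (TCP) lies midway between the tips of the shut fingers; the grasp point (between the pads) lies 19 mm behind it (env.pinch_z is the distance from the TCP to the grasp point, in m); x points along the fingers, z is the direction in which the jaws open and shut, and the axes are right-handed (so a half turn about x gives the same grasp; the last joint's range is limited). The gripper opens to 91 mm and grips with 3 to 60 N. Pads are 32 mm wide; open, the fingers measure 118 mm over their backs; the gripper's body (76 mm by 178 mm) begins 60 mm behind the grasp point.
Start: joints at [1.04, 0.494, 1.345, -0, 1.302, -0.096], TCP at [0.264, 0.567, 0.214] pointing down, gripper open.
Joint ranges: [-2.91, 2.91], [-0.82, 2.16], [0.22, 2.67], [-1.22, 4.37], [0.12, 2.79], [-3.08, 3.08]. Speed limits (rad/s): [1.89, 1.89, 2.57, 3.01, 3.01, 3.01].

## Interface

Orientations are given as a 3x3 rotation matrix whose columns are the frame's x, y, z axes.
In Python, from plant import telemetry, optics, order, env gives the robot as it stands.
- The arm moves only by the shell command python3 -m crank 'ROWS' [OPENING]. ROWS is JSON, a list of rows, each a list of 4 numbers: the shift along the tool's x, y, z in mm, then the turn about the tool's x in degrees. A call has 1 to 5 rows; each row shifts and turns the commanded pose from where the row before left it, along the tool's axes as they then stand; what a row does not reach is not made up. A row lasts 1/12 s, in which the tool goes at most 41.7 mm and 7.16 degrees, less where a joint would pass 70% of its speed; a pose out of reach is approached as far as the arm can. A call with a gripper value outside its range is refused whole. OPENING is the finger opening in mm, from 0 to 91.2, set as the call begins (- or left out, the last holds). The fingers move at their own pace and stop on an object; the grip force is fixed at half the most. Time passes only in rows, so rows that do not move let the fingers close. It gives the time, the measured TCP pose, the force and the opening at its end, in the units of the state.
- telemetry.observe(): the state, without advancing time (a new reading comes with each control period).
- optics.grab_frame(name): name is "scene" or "side" or "wrist"; returns a dict with "image" (400x640x3 uint8, red, green, blue), "z_map" (400x640 float32, m along the optical axis (not along the pixel's ray), 0 where there is no reading), "mtx" (3x3 intrinsics, pixels), "k1" (the pictures are not rectified: a ray, as slopes to the right and down, at radius r is drawn at 1 + k1 r^2 times it, then the intrinsics apply), "R" (3x3) and "t" (3): a world point X has camera coordinates R X + t. Camera axes: x right, y down, z forward; pixel columns grow to the right and rows downward; lengths in m; the calibration is good to about 2 mm. A picture is of the moment at which its call begins.
- order.finish_job(): hands the job in, once; it reports no verdict.
The state is a dict: "time": time; "joint_positions": joint angles; "joint_velocities": joint speeds; "effort": joint torques, N m; "tool_pos": TCP position; "eef_rot": TCP orientation; "ft_force": force on the tool from outside, world axes, zero at the start; "wrist_torque": the same for the moment, N m; "grip_width": opening from 0.0 (shut) to 1.0 (fully open).
Only numpy, scipy, OpenCV 4.12 (cv2) and the standard library are available. Lean on these libraries where they do the work, as an engineer would, in place of code of your own. Each camera call takes 0.05 s, during which the arm holds its last target. There are 200 camera calls.

## Working session

There is one attempt and no reset: what is moved stays moved. The work goes in short steps, Python scripts to look and compute and a shell command to move; the robot and the scene stay as the last step left them, time stands still between calls to the robot, and variables do not carry over. Pictures are saved under pics/ and viewed, about 12 in all and at most 16, crops included, and the job is handed in when it is done.

```bash
ls; mkdir -p pics; python3 - <<'E'
from plant import telemetry, optics, order, env
import cv2,numpy as np
s=telemetry.observe();print(s['time'],s['tool_pos'],np.round(s['eef_rot'],3).tolist(),env.pinch_z)
for n in("scene","side"):
    f=optics.grab_frame(n);cv2.imwrite(f'pics/{n}0.png',f['image'][:,:,::-1]);np.savez(f'{n}0.npz',**f)
    print(n,f['mtx'].tolist(),f['k1'],np.round(-f['R'].T@f['t'],3))
E
```

```text
pics
0.0 [0.26362852 0.5662657  0.21331967] [[-0.001, -0.907, 0.422], [-0.001, 0.422, 0.907], [-1.0, 0.0, -0.001]] 0.0188
scene [[479.7343772965546, 0.0, 321.7225622901386], [0.0, 479.7343772965546, 201.70644257983702], [0.0, 0.0, 1.0]] 0.0016420270947827566 [1.393 0.034 0.897]
side [[489.0842672468525, 0.0, 324.91088103426915], [0.0, 489.0842672468525, 207.77492378296392], [0.0, 0.0, 1.0]] -0.0048088339829402945 [-0.33  -0.836  0.995]
```

View pics/scene0.png

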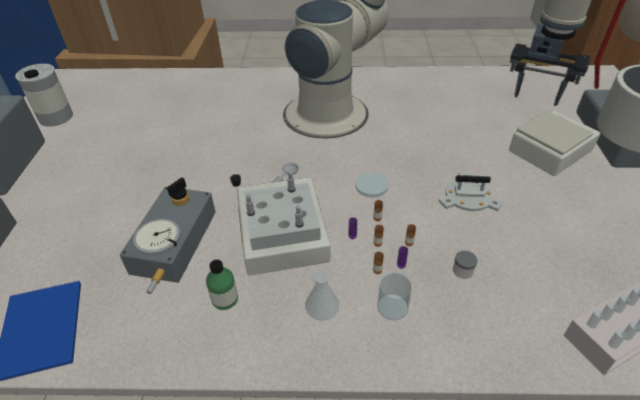

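View pics/side0.png

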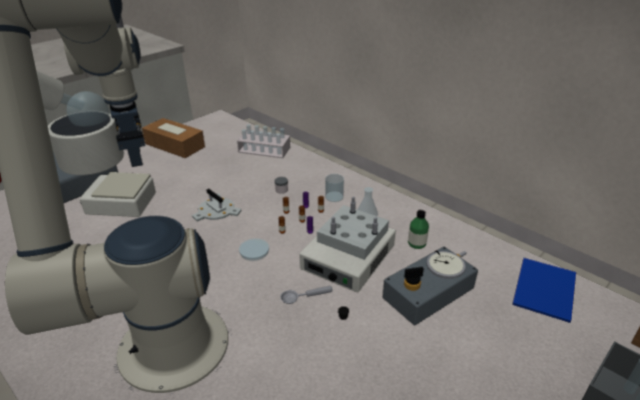

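Both views show four amber vials, at scene pixels (378,210), (378,235), (411,235) and (378,262), and two purple ones at (353,228) and (402,257). The head is at (471,195), the heater at (283,220), and the panel at (170,235) with its knob at (179,192). Next I'll measure these.

```bash
cat > h.py <<'E'
import numpy as np,cv2
from plant import telemetry,optics
def load(n): return dict(np.load(n))
def grab(n,save=None):
    f=optics.grab_frame(n)
    if save: cv2.imwrite(f'pics/{save}.png',f['image'][:,:,::-1]); np.savez(f'{save}.npz',**f)
    return f
def world(f,z=None):
    """HxWx3 world points from depth (or on plane z)"""
    v,u=np.mgrid[0:400,0:640].astype(float)
    M=f['mtx'];a=(u-M[0,2])/M[0,0];b=(v-M[1,2])/M[1,1]
    x,y=a.copy(),b.copy()
    for _ in range(5):
        s=1+float(f['k1'])*(x*x+y*y);x,y=a/s,b/s
    d=np.dstack([x,y,np.ones_like(x)])
    C=-f['R'].T@f['t']; w=d@f['R']
    if z is None: lam=np.where(f['z_map']>0,f['z_map'],np.nan)
    else: lam=(z-C[2])/w[...,2]
    return C+w*lam[...,None]
def proj(f,P):
    c=np.atleast_2d(P)@f['R'].T+f['t'];x=c[:,0]/c[:,2];y=c[:,1]/c[:,2];s=1+float(f['k1'])*(x*x+y*y)
    return np.c_[f['mtx'][0,0]*x*s+f['mtx'][0,2],f['mtx'][1,1]*y*s+f['mtx'][1,2]]
def blobs(mask,mn=15):
    n,l,st,c=cv2.connectedComponentsWithStats(mask.astype(np.uint8))
    return [(l==i,st[i,4],c[i]) for i in range(1,n) if st[i,4]>=mn]
def togo(p,jaw,pinch=True):
    """p: wanted grasp point, jaw: wanted world angle (deg) of jaw axis (mod 180). prints tool shifts mm (z height last) & turn"""
    s=telemetry.observe();R=s['eef_rot'];t=np.array(s['tool_pos'])
    d=np.array(p,float)-t; d[2]-=0.0188*bool(pinch)
    cur=np.degrees(np.arctan2(R[1,2],R[0,2])); turn=-(jaw-cur); turn=(turn+90)%180-90   # about tool x (down)
    print('shift xyz(mm)',np.round(d@R*1000,1),'turn',round(turn,1),'or',round(turn-180*np.sign(turn),1),'j6',round(s['joint_positions'][5],2),'cur jaw',round(cur,1),'t',round(s['time'],1))
E
python3 - <<'E'
from h import *
for n in('scene','side'):
    f=load(n+'0.npz');W=world(f);I=cv2.cvtColor(f['image'],cv2.COLOR_RGB2HSV).astype(int)
    H,S,V=I[...,0],I[...,1],I[...,2]
    on=(W[...,2]>.004)&(W[...,0]>.2)&(W[...,0]<1)&(np.abs(W[...,1])<.5)
    for nm,m in(('amber',(H>3)&(H<16)&(S>140)),('purple',(H>125)&(H<155)&(S>100))):
        for b,a,c in blobs(m&on):
            w=W[b];print(n,nm,np.round(c),a,np.round(np.nanmedian(w,0),3),'zmax',round(np.nanmax(w[:,2]),3))
    m=np.abs(W[...,2]-.11)<.004
    m&=on
    for b,a,c in blobs(m,400):
        q=W[b][:,:2];r=cv2.minAreaRect((q*1000).astype(np.float32));print(n,'block',np.round(c),a,np.round(r[0]),np.round(r[1]),r[2])
    m=on&(W[...,2]>.128)&(W[...,2]<.175)
    for b,a,c in blobs(m,8): print(n,'tall',np.round(c),a,np.round(np.nanmedian(W[b],0),3),np.round(np.nanmax(W[b],0),3))
E
```

```text
scene amber [378. 206.] 46 [0.514 0.145 0.052] zmax 0.064
scene amber [378. 231.] 46 [0.603 0.139 0.052] zmax 0.063
scene amber [411. 231.] 47 [0.601 0.217 0.052] zmax 0.064
scene amber [378. 258.] 54 [0.687 0.134 0.05 ] zmax 0.063
scene purple [352. 228.] 118 [0.577 0.077 0.042] zmax 0.063
scene purple [402. 257.] 143 [0.671 0.189 0.042] zmax 0.063
scene block [281. 211.] 2676 [581. -95.] [168. 160.] 12.35364818572998
scene tall [290. 179.] 87 [ 0.519 -0.074  0.148] [ 0.525 -0.067  0.169]
scene tall [175. 184.] 130 [ 0.523 -0.353  0.137] [ 0.544 -0.337  0.143]
scene tall [249. 203.] 93 [ 0.601 -0.163  0.147] [ 0.606 -0.156  0.171]
scene tall [298. 214.] 92 [ 0.638 -0.048  0.148] [ 0.644 -0.041  0.169]
side amber [321. 200.] 29 [0.67  0.127 0.049] zmax 0.059
side amber [286. 202.] 28 [0.584 0.212 0.049] zmax 0.063
side amber [302. 210.] 30 [0.583 0.134 0.051] zmax 0.064
side amber [282. 221.] 32 [0.498 0.138 0.051] zmax 0.062
side purple [306. 200.] 57 [0.653 0.184 0.037] zmax 0.062
side purple [310. 225.] 65 [0.559 0.071 0.037] zmax 0.062
side block [353. 227.] 1414 [577. -95.] [169. 163.] 12.620039939880371
side tall [352. 202.] 55 [ 0.626 -0.049  0.149] [ 0.636 -0.038  0.169]
side tall [332. 223.] 67 [ 0.508 -0.076  0.146] [ 0.517 -0.064  0.169]
side tall [374. 223.] 58 [ 0.589 -0.166  0.147] [ 0.6   -0.158  0.168]
side tall [413. 270.] 110 [ 0.513 -0.355  0.137] [ 0.537 -0.336  0.144]
```

```bash
python3 - <<'E'
from h import *
s=telemetry.observe();R=s['eef_rot']
togo([.52,.15,.30],90)
f=grab('wrist');C=-f['R'].T@f['t'];print('cam in tool',R.T@(C-s['tool_pos']),'axes in tool\n',np.round(R.T@f['R'].T,2))
E
```

```text
shift xyz(mm) [ -67.5 -408.1 -269.2] turn -25.0 or 155.0 j6 -0.1 cur jaw 65.0 t 0.1
cam in tool [-0.17169655  0.07275078  0.00092333] axes in tool
 [[-0.   -0.26  0.97]
 [ 0.   -0.97 -0.26]
 [ 1.    0.    0.  ]]
```

```bash
python3 -m crank '[[-5.6,-34,-22.4,0],[-5.6,-34,-22.4,0],[-5.6,-34,-22.4,0],[-5.6,-34,-22.4,0],[-5.6,-34,-22.4,0]]' 50; python3 -m crank '[[-5.6,-34,-22.4,0],[-5.6,-34,-22.4,0],[-5.6,-34,-22.4,0],[-5.6,-34,-22.4,0],[-5.6,-34,-22.4,0]]' ; python3 -m crank '[[-5.6,-34,-22.4,0],[-5.6,-34,-22.4,0],[0,0,0,-7],[0,0,0,-7],[0,0,0,-7]]'; python3 -m crank '[[0,0,0,-4],[0,0,0,0],[0,0,0,0]]'
python3 - <<'E'
from h import *
togo([.52,.15,.30],90)
f=grab('wrist','w1')
W=world(f);I=cv2.cvtColor(f['image'],cv2.COLOR_RGB2HSV).astype(int);H,S=I[...,0],I[...,1]
for b,a,c in blobs((H>3)&(H<16)&(S>140),30):
    w=W[b];print(np.round(c),a,np.round(np.nanmedian(w,0),4),'zmax',round(np.nanmax(w[:,2]),3))
E
```

```text
time: 0.57
tool_pos: [0.3711, 0.3916, 0.242]
eef_rot: [[-0.0, -0.907, 0.422], [-0.0, 0.422, 0.907], [-1.0, 0.0, -0.0]]
ft_force: [1.3, 0.2, 0.2]
grip_width: 0.666
time: 0.98
tool_pos: [0.478, 0.2181, 0.2702]
eef_rot: [[-0.0, -0.907, 0.422], [0.0, 0.422, 0.907], [-1.0, 0.0, -0.0]]
ft_force: [1.3, 0.4, 0.1]
grip_width: 0.549
time: 1.4
tool_pos: [0.5205, 0.1497, 0.2809]
eef_rot: [[-0.0, -0.998, 0.065], [-0.0, 0.065, 0.998], [-1.0, 0.0, -0.0]]
ft_force: [0.0, -0.3, 1.1]
grip_width: 0.55
time: 1.65
tool_pos: [0.5201, 0.1507, 0.281]
eef_rot: [[-0.0, -1.0, 0.002], [-0.0, 0.002, 1.0], [-1.0, 0.0, -0.0]]
ft_force: [-0.1, 0.8, -0.7]
grip_width: 0.548
shift xyz(mm) [-0.2  0.1 -0.7] turn -0.1 or 179.9 j6 -1.4 cur jaw 89.9 t 1.6
```

View pics/w1.png

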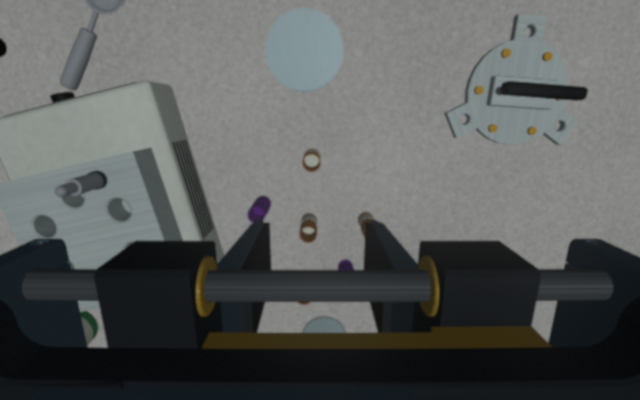

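The wrist view shows two ambers in the clear, at (311,160) and (308,225), and a third at (366,220) beside a finger. The gas head is at (517,95) with its bar running to the right, and the heater corner is at left.

```bash
python3 - <<'E'
from h import *
f=load('w1.npz');W=world(f);z=W[...,2]
for nm,m,mn in(('top',(z>.05)&(z<.068),25),('bar',(z>.068)&(z<.086),100),('plate',(z>.016)&(z<.03),800),('post',(z>.14)&(z<.172)&(W[...,1]<.02),30)):
    for b,a,c in blobs(m,mn):
        q=(W[b][:,:2]*1000).astype(np.float32);r=cv2.minAreaRect(q)
        print(nm,np.round(c),a,'encl',np.round(cv2.minEnclosingCircle(q),1) if 0 else [np.round(v,1) for v in cv2.minEnclosingCircle(q)],'rect',[np.round(v,1) for v in r],'zmed',round(np.median(z[b]),4))
# ears: holes
E
python3 - <<'E'
import cv2
i=cv2.imread('pics/w1.png')
cv2.imwrite('pics/w1c.png',cv2.hconcat([cv2.resize(i[0:160,430:610],None,fx=2.2,fy=2.2,interpolation=2),cv2.resize(i[120:280,220:400],None,fx=2.2,fy=2.2,interpolation=2)]))
E
```

```text
top [178. 161.] 1347 encl [array([509.8, -11.8]), np.float64(97.7)] rect [array([508.8,  -8. ]), array([195.4,   9.2]), np.float64(14.6)] zmed 0.0608
top [72. 98.] 250 encl [array([ 434. , -123.7]), np.float64(82.1)] rect [array([ 431.7, -124.2]), array([  9.5, 164.2]), np.float64(11.3)] zmed 0.061
top [311. 163.] 100 encl [array([504.7, 144.6]), np.float64(10.6)] rect [array([505. , 144.8]), array([19.5, 20.5]), np.float64(80.3)] zmed 0.06
top [256. 212.] 133 encl [array([567.4,  79. ]), np.float64(10.9)] rect [array([566.4,  78.9]), array([19.5, 21.4]), np.float64(16.6)] zmed 0.0585
top [308. 232.] 149 encl [array([592.1, 139.9]), np.float64(11.0)] rect [array([591.8, 140.3]), array([21.2, 20.2]), np.float64(22.5)] zmed 0.0583
top [363. 229.] 28 encl [array([589.2, 208.8]), np.float64(6.2)] rect [array([589. , 207.7]), array([ 2.4, 12.5]), np.float64(80.8)] zmed 0.0588
bar [543.  90.] 1206 encl [array([425. , 394.6]), np.float64(44.6)] rect [array([425.7, 394.6]), array([89.2, 14.6]), np.float64(87.1)] zmed 0.0784
bar [ 97. 142.] 12590 encl [array([525.4, -96.1]), np.float64(128.1)] rect [array([ 526.5, -105.6]), array([186.6, 200.3]), np.float64(12.1)] zmed 0.0708
bar [125. 206.] 110 encl [array([550.3, -64.6]), np.float64(9.3)] rect [array([551.3, -65.8]), array([18.,  8.]), np.float64(41.9)] zmed 0.0813
plate [304.  49.] 4369 encl [array([378.1, 136.9]), np.float64(47.0)] rect [array([378.1, 136.6]), array([92.9, 91.9]), np.float64(45.5)] zmed 0.0171
plate [514.  90.] 8203 encl [array([426.2, 395.4]), np.float64(88.6)] rect [array([413.4, 395.6]), array([166.2, 148.8]), np.float64(86.7)] zmed 0.023
plate [75. 59.] 819 encl [array([ 385.1, -138.5]), np.float64(37.8)] rect [array([ 384.7, -139.2]), array([17.9, 75.1]), np.float64(58.7)] zmed 0.0193
post [ 72. 188.] 449 encl [array([514.1, -72.8]), np.float64(8.2)] rect [array([513.9, -71.5]), array([15.7, 13.5]), np.float64(14.0)] zmed 0.1523
```

View pics/w1c.png

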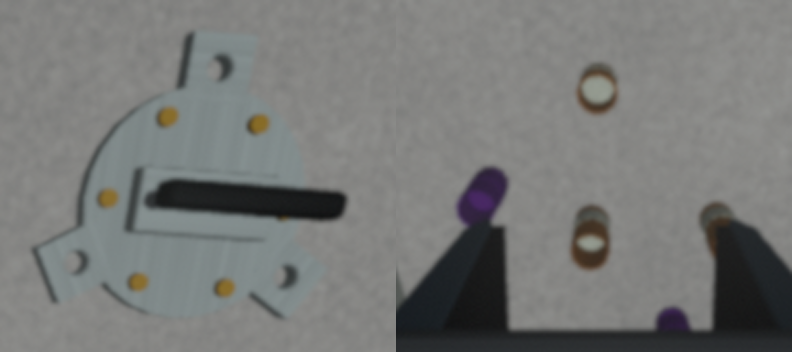

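The crop shows the head clearly. Its bar lies at about 87°, with ears at up (218,67), lower-left (78,262) and lower-right (288,276). That puts the head yaw at 267°, so it needs about -14.5° to match the heater. Next I'll look at the heater from above.

```bash
python3 -m crank '[[0,4,-36,0],[0,4,-36,0],[0,4,-36,0],[0,4,-36,0],[0,4,-36,0]]' 91; python3 -m crank '[[0,0,-35,0],[0,0,-35,0],[0,0,0,6],[0,0,0,6],[0,0,0,5.5]]'; python3 -m crank '[[0,0,0,0],[0,0,0,0],[0,0,0,0]]'
python3 - <<'E'
from h import *
togo([.5,-.1,.30],72.5)
f=grab('wrist','w2');W=world(f);z=W[...,2]
for nm,m,mn in(('block',(np.abs(z-.11)<.005),800),('shoulder+',(z>.143)&(z<.175),30),('pin',(z>.155)&(z<.175),10)):
    for b,a,c in blobs(m,mn):
        q=(W[b][:,:2]*1000).astype(np.float32);r=cv2.minAreaRect(q)
        print(nm,np.round(c),a,'encl',[np.round(v,1) for v in cv2.minEnclosingCircle(q)],'rect',[np.round(v,1) for v in r],'zmed',round(np.median(z[b]),4))
E
```

```text
time: 2.12
tool_pos: [0.4998, -0.0307, 0.2812]
eef_rot: [[0.0, -1.0, 0.002], [-0.0, 0.002, 1.0], [-1.0, -0.0, -0.0]]
ft_force: [1.2, -0.0, 0.9]
grip_width: 0.879
time: 2.53
tool_pos: [0.5002, -0.1, 0.281]
eef_rot: [[-0.0, -0.951, 0.309], [0.0, 0.309, 0.951], [-1.0, 0.0, 0.0]]
ft_force: [-0.4, 0.1, 0.5]
grip_width: 1.003
time: 2.78
tool_pos: [0.5004, -0.0991, 0.2811]
eef_rot: [[-0.0, -0.955, 0.298], [0.0, 0.298, 0.955], [-1.0, 0.0, -0.0]]
ft_force: [-0.9, -0.3, 0.1]
grip_width: 0.994
shift xyz(mm) [-0.1  0.1 -0.9] turn 0.2 or -179.8 j6 -1.58 cur jaw 72.7 t 2.8
block [333. 224.] 11089 encl [array([ 549.2, -101.4]), np.float64(92.4)] rect [array([564.8, -97.9]), array([128.8, 159.9]), np.float64(12.5)] zmed 0.1109
block [333. 313.] 1866 encl [array([ 639.2, -112.2]), np.float64(55.8)] rect [array([ 656.5, -117.7]), array([111.6,  40.7]), np.float64(72.4)] zmed 0.111
shoulder+ [347. 198.] 269 encl [array([513.3, -73.5]), np.float64(8.0)] rect [array([512.1, -73.4]), array([15.7, 13.4]), np.float64(89.1)] zmed 0.1526
shoulder+ [283. 307.] 128 encl [array([ 597.4, -162.8]), np.float64(7.3)] rect [array([ 595.5, -161.7]), array([14. , 10.1]), np.float64(65.4)] zmed 0.1661
shoulder+ [406. 307.] 149 encl [array([633.4, -48.1]), np.float64(7.2)] rect [array([631.8, -48.6]), array([10.6, 13. ]), np.float64(8.7)] zmed 0.1652
pin [348. 201.] 127 encl [array([513.3, -73.5]), np.float64(4.9)] rect [array([513.1, -73.8]), array([9.1, 9.6]), np.float64(75.5)] zmed 0.1665
pin [283. 307.] 116 encl [array([ 595.1, -161.9]), np.float64(4.9)] rect [array([ 594.8, -161.7]), array([9.3, 8.5]), np.float64(33.5)] zmed 0.1665
pin [408. 308.] 127 encl [array([631.2, -47.6]), np.float64(5.0)] rect [array([631.1, -47.6]), array([9.1, 8.8]), np.float64(67.8)] zmed 0.166
```

View pics/w2.png

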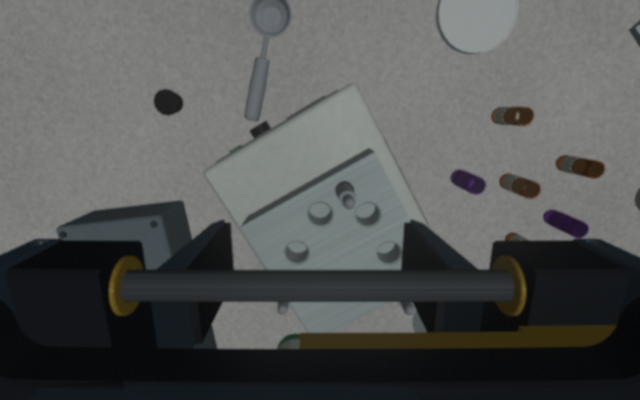

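Clear view of the heater: six wells and three pins, at (347,200), (283,307) and (407,307). The pin spacing is 120 mm against 121.2 mm expected, so the fit is sound. I'll look again turned by half to cancel any wrist-camera calibration bias.

```bash
python3 -m crank '[[0,-38,12,0],[0,-38,12,0],[0,-38,12,0],[0,-38,12,0],[0,0,0,7]]'; for i in 1; do python3 -m crank '[[0,0,0,7.16],[0,0,0,7.16],[0,0,0,7.16],[0,0,0,7.16],[0,0,0,7.16]]';python3 -m crank '[[0,0,0,7.16],[0,0,0,7.16],[0,0,0,7.16],[0,0,0,7.16],[0,0,0,7.16]]';python3 -m crank '[[0,0,0,7.16],[0,0,0,7.16],[0,0,0,7.16],[0,0,0,7.16],[0,0,0,7.16]]'; python3 -m crank '[[0,0,0,7.16],[0,0,0,7.16],[0,0,0,7.16],[0,0,0,7.16],[0,0,0,7.16]]';python3 -m crank '[[0,0,0,7.16],[0,0,0,7.16],[0,0,0,7.16],[0,0,0,7.16],[0,0,0,1]]';python3 -m crank '[[0,0,0,0],[0,0,0,0],[0,0,0,0]]'; done | grep -A1 time | tail -2
python3 - <<'E'
from h import *
togo([.66,-.1,.30],72.5)
f=grab('wrist','w3');W=world(f);z=W[...,2]
for nm,m,mn in(('pin',(z>.155)&(z<.175)&(W[...,0]<.65)&(W[...,1]>-.2)&(W[...,1]<0),10),('vial',(z>.05)&(z<.068)&(W[...,1]>.02),20)):
    for b,a,c in blobs(m,mn):
        q=(W[b][:,:2]*1000).astype(np.float32)
        print(nm,np.round(c),a,'encl',[np.round(v,1) for v in cv2.minEnclosingCircle(q)],'zmed',round(np.median(z[b]),4))
f=load('w2.npz');W=world(f);z=W[...,2]
for b,a,c in blobs((z>.05)&(z<.068)&(W[...,1]>.02)&(W[...,1]<.3),20):
        q=(W[b][:,:2]*1000).astype(np.float32)
        print('w2 vial',np.round(c),a,'encl',[np.round(v,1) for v in cv2.minEnclosingCircle(q)],'zmed',round(np.median(z[b]),4))
E
```

```text
time: 3.25
tool_pos: [0.6652, -0.0988, 0.2795]
eef_rot: [[0.001, -0.912, 0.409], [0.0, 0.409, 0.912], [-1.0, -0.001, 0.001]]
ft_force: [-1.2, 0.9, -0.6]
grip_width: 0.998
time: 5.58
tool_pos: [0.6597, -0.0991, 0.2811]
shift xyz(mm) [-0.1  0.5  0.8] turn 0.4 or -179.6 j6 1.63 cur jaw -107.1 t 5.6
pin [273. 239.] 130 encl [array([633.3, -48.2]), np.float64(5.0)] zmed 0.166
pin [401. 239.] 30 encl [array([ 598.8, -159.9]), np.float64(3.5)] zmed 0.1604
vial [ 95. 141.] 548 encl [array([776.1, 153.4]), np.float64(32.6)] zmed 0.0595
vial [ 52. 146.] 695 encl [array([778.5, 164.8]), np.float64(31.8)] zmed 0.0593
vial [131. 215.] 239 encl [array([678.9, 133.6]), np.float64(11.7)] zmed 0.0571
vial [ 97. 236.] 126 encl [array([662.9, 190.6]), np.float64(11.2)] zmed 0.0567
w2 vial [522. 116.] 253 encl [array([504.2, 144.6]), np.float64(11.6)] zmed 0.0576
w2 vial [592. 169.] 316 encl [array([591. , 217.1]), np.float64(11.6)] zmed 0.057
w2 vial [475. 185.] 209 encl [array([568.4,  77.9]), np.float64(11.1)] zmed 0.0574
w2 vial [529. 190.] 261 encl [array([593. , 139.8]), np.float64(11.4)] zmed 0.0576
w2 vial [577. 228.] 287 encl [array([660.8, 191.1]), np.float64(11.9)] zmed 0.0567
```

Pin 3 agrees between the two opposed views to within 2.2 mm. Averaging gives the heater centre at (580.9, -94.6) mm, yaw 12.6°. Now vial D.

```bash
cat >> h.py <<'E'
def well(k,z=.132):
    a=np.radians(12.6+60*k);return [.5809+.05*np.cos(a),-.0946+.05*np.sin(a),z],(12.6+60*k)%180
V=dict(A=[.5053,.1443,.052],B=[.594,.1395,.052],C=[.592,.2168,.052],D=[.6778,.1339,.052])
E
python3 -c "
from h import *
togo(V['D'],72.6)"
```

```text
shift xyz(mm) [ 247.9  -51.4 -228. ] turn 0.3 or -179.7 j6 1.63 cur jaw -107.1 t 5.6
```

```bash
python3 -m crank '[[0,-7.3,-32.6,0],[0,-7.3,-32.6,0],[0,-7.3,-32.6,0],[0,-7.3,-32.6,0],[0,-7.3,-32.6,0]]' 36 >/dev/null; python3 -m crank '[[0,-7.3,-32.6,0],[0,-7.3,-32.6,0],[40,0,0,0.3],[40,0,0,0],[40,0,0,0]]'>/dev/null;  python3 -m crank '[[40,0,0,0],[20,0,0,0],[0,0,0,0],[0,0,0,0]]'; python3 -c "
from h import *
togo(V['D'],72.6)"
```

```text
time: 6.8
tool_pos: [0.6786, 0.1339, 0.1008]
eef_rot: [[-0.002, 0.954, -0.301], [-0.0, -0.301, -0.954], [-1.0, -0.001, 0.001]]
ft_force: [0.6, 0.2, 1.5]
grip_width: 0.394
shift xyz(mm) [67.6 -0.7  0.2] turn -0.1 or 179.9 j6 1.99 cur jaw -107.5 t 6.8
```

```bash
python3 -m crank '[[25,0,0,0],[25,0,0,0],[17,-0.7,0,0],[0,0,0,0],[0,0,0,0]]' |grep -A1 -E "time|force"; python3 -m crank '[[0,0,0,0],[0,0,0,0],[0,0,0,0],[0,0,0,0],[0,0,0,0]]' 8; python3 -m crank '[[-40,0,0,0],[-40,0,0,0],[-40,0,0,0],[-40,0,0,0],[-37,0,0,0]]' ; python3 -c "
from h import *
print(well(1));togo(*well(1))"
```

```text
time: 7.22
tool_pos: [0.6792, 0.1342, 0.0359]
--
ft_force: [-0.1, -0.1, 0.1]
grip_width: 0.395
time: 7.63
tool_pos: [0.6795, 0.1342, 0.0361]
eef_rot: [[0.003, 0.953, -0.302], [0.0, -0.302, -0.953], [-1.0, 0.003, -0.001]]
ft_force: [-0.2, 0.4, 9.4]
grip_width: 0.231
time: 8.05
tool_pos: [0.6782, 0.1341, 0.2347]
eef_rot: [[0.002, 0.953, -0.302], [0.0, -0.302, -0.953], [-1.0, 0.002, -0.001]]
ft_force: [0.7, 0.2, -0.5]
grip_width: 0.235
([np.float64(0.5958520396128043), np.float64(-0.04688798357418616), 0.132], 72.6)
shift xyz(mm) [121.3 -24.  197.5] turn -0.2 or 179.8 j6 1.99 cur jaw -107.6 t 8.1
```

```bash
python3 -m crank '[[0,-4,32.9,0],[0,-4,32.9,0],[0,-4,32.9,0],[0,-4,32.9,0],[0,-4,32.9,0]]' >/dev/null; python3 -m crank '[[0,-4,32.9,0],[25,0,0,0],[25,0,0,0],[0,0,0,0],[0,0,0,0]]'>/dev/null;  python3 -m crank '[[20,0,0,0],[10,0,0,0],[0,0,0,0],[0,0,0,0]]'; python3 -c "
from h import *
togo(*well(1))
for n in('scene','side'): grab(n,n+'1')
i=cv2.imread('pics/scene1.png');j=cv2.imread('pics/side1.png')
cv2.imwrite('pics/c1.png',cv2.hconcat([cv2.resize(i[140:260,220:340],None,fx=3.3,fy=3.3,interpolation=2),cv2.resize(j[170:290,290:410],None,fx=3.3,fy=3.3,interpolation=2)]))
"
```

```text
time: 9.22
tool_pos: [0.5958, -0.0465, 0.1518]
eef_rot: [[-0.0, 0.953, -0.302], [-0.0, -0.302, -0.953], [-1.0, -0.0, 0.0]]
ft_force: [-0.5, 0.2, -0.6]
grip_width: 0.233
shift xyz(mm) [38.6  0.1  0.3] turn -0.2 or 179.8 j6 1.7 cur jaw -107.6 t 9.2
```

View pics/c1.png

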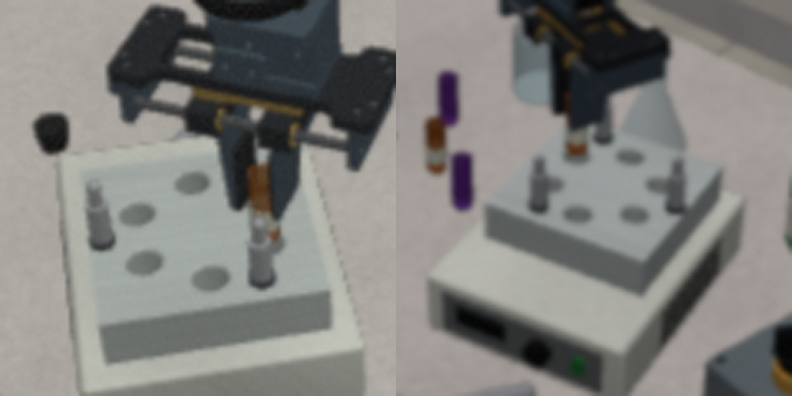

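The scene crop shows the vial upright at (265,215), just behind post 3 where the 72.6° well should be. The side crop agrees. Lowering slowly.

```bash
python3 -m crank '[[4,0,0,0],[4,0,0,0],[4,0,0,0],[0,0,0,0],[0,0,0,0]]'; python3 -m crank '[[5,0,0,0],[5,0,0,0],[5,0,0,0],[0,0,0,0],[0,0,0,0]]'
```

```text
time: 9.73
tool_pos: [0.5954, -0.0468, 0.1388]
eef_rot: [[-0.001, 0.953, -0.303], [0.0, -0.303, -0.953], [-1.0, -0.001, 0.0]]
ft_force: [0.5, -0.0, -0.1]
grip_width: 0.235
time: 10.15
tool_pos: [0.5954, -0.0468, 0.1237]
eef_rot: [[-0.001, 0.953, -0.303], [0.0, -0.303, -0.953], [-1.0, -0.001, 0.0]]
ft_force: [0.3, 0.1, -0.3]
grip_width: 0.234
```

```bash
python3 -m crank '[[3,0,0,0],[3,0,0,0],[0,0,0,0],[1.5,0,0,0],[0,0,0,0]]'; python3 -m crank '[[0,0,0,0],[0,0,0,0],[0,0,0,0],[0,0,0,0]]' 34;  python3 -m crank '[[-25,0,0,0],[-40,0,0,0],[-40,0,0,0],[-10,0,0,0],[0,0,0,0]]' 36; python3 -c "
from h import *
togo(V['B'],72.6)"
```

```text
time: 10.57
tool_pos: [0.5955, -0.0467, 0.1164]
eef_rot: [[-0.0, 0.953, -0.302], [0.0, -0.302, -0.953], [-1.0, -0.0, 0.0]]
ft_force: [0.3, 0.1, -0.6]
grip_width: 0.23
time: 10.9
tool_pos: [0.5956, -0.0468, 0.1167]
eef_rot: [[0.0, 0.953, -0.303], [-0.0, -0.303, -0.953], [-1.0, 0.0, -0.0]]
ft_force: [-1.4, -0.2, -0.4]
grip_width: 0.375
time: 11.32
tool_pos: [0.5975, -0.0471, 0.2355]
eef_rot: [[0.006, 0.953, -0.303], [-0.001, -0.303, -0.953], [-1.0, 0.007, -0.001]]
ft_force: [-0.3, 0.1, -0.6]
grip_width: 0.399
shift xyz(mm) [ 202.   -61.1 -176.6] turn -0.2 or 179.8 j6 1.7 cur jaw -107.6 t 11.3
```

```bash
python3 -m crank '[[0,-9.7,-29.5,0],[0,-9.7,-29.5,0],[0,-9.7,-29.5,0],[0,-9.7,-29.5,0],[0,-9.7,-29.5,0]]' 36 >/dev/null; python3 -m crank '[[0,-9.7,-29.5,0],[35,0,0,0],[35,0,0,0],[35,0,0,0],[30,0,0,0]]' >/dev/null; python3 -m crank '[[0,0,0,0],[0,0,0,0],[0,0,0,0]]' >/dev/null;python3 -c "
from h import *
togo(V['B'],72.6)"
```

```text
shift xyz(mm) [64.7 -0.4  0.2] turn -0.2 or 179.8 j6 2.01 cur jaw -107.6 t 12.4
```

```bash
python3 -m crank '[[25,0,0,0],[25,0,0,0],[14,0,0,0],[0,0,0,0],[0,0,0,0]]' >/dev/null; python3 -m crank '[[0,0,0,0],[0,0,0,0],[0,0,0,0],[0,0,0,0],[0,0,0,0]]' 8; python3 -m crank '[[-40,0,0,0],[-40,0,0,0],[-40,0,0,0],[-40,0,0,0],[-37,0,0,0]]' >/dev/null;  python3 -m crank '[[0,0,0,0],[0,0,0,0],[0,0,0,0]]'; python3 -c "
from h import *
togo(*well(4))"
```

```text
time: 13.23
tool_pos: [0.5948, 0.1397, 0.0342]
eef_rot: [[0.003, 0.953, -0.303], [0.0, -0.303, -0.953], [-1.0, 0.002, -0.001]]
ft_force: [-1.1, -0.2, 10.6]
grip_width: 0.236
time: 13.9
tool_pos: [0.5934, 0.1395, 0.2298]
eef_rot: [[0.0, 0.953, -0.302], [0.0, -0.302, -0.953], [-1.0, 0.0, -0.0]]
ft_force: [0.3, -0.4, -1.0]
grip_width: 0.233
shift xyz(mm) [116.6  59.1 276.9] turn -0.2 or 179.8 j6 2.01 cur jaw -107.6 t 13.9
```

```bash
python3 -m crank '[[0,7.4,34.6,0],[0,7.4,34.6,0],[0,7.4,34.6,0],[0,7.4,34.6,0],[0,7.4,34.6,0]]' >/dev/null; python3 -m crank '[[0,7.4,34.6,0],[0,7.4,34.6,0],[0,7.4,34.6,0],[0,0,0,0],[30,0,0,0]]'>/dev/null;  python3 -m crank '[[30,0,0,0],[20,0,0,0],[0,0,0,0],[0,0,0,0]]'; python3 -c "
from h import *
togo(*well(4))"
```

```text
time: 15.07
tool_pos: [0.5654, -0.1418, 0.1484]
eef_rot: [[-0.003, 0.953, -0.303], [0.001, -0.303, -0.953], [-1.0, -0.004, -0.0]]
ft_force: [0.6, -0.5, -0.3]
grip_width: 0.229
shift xyz(mm) [35.2  0.8  0.3] turn -0.2 or 179.8 j6 1.53 cur jaw -107.6 t 15.1
```

```bash
python3 -m crank '[[4,0.3,0.3,0],[4,0,0,0],[4,0,0,0],[0,0,0,0],[0,0,0,0]]'; python3 -m crank '[[5,0,0,0],[5,0,0,0],[5,0,0,0],[0,0,0,0],[0,0,0,0]]'; python3 -m crank '[[3,0,0,0],[2,0,0,0],[0,0,0,0],[1.5,0,0,0],[0,0,0,0]]'
```

```text
time: 15.48
tool_pos: [0.5666, -0.1426, 0.1378]
eef_rot: [[0.0, 0.953, -0.302], [-0.0, -0.302, -0.953], [-1.0, 0.0, 0.0]]
ft_force: [0.2, 0.8, 0.5]
grip_width: 0.236
time: 15.9
tool_pos: [0.5663, -0.1425, 0.1222]
eef_rot: [[-0.001, 0.953, -0.303], [0.0, -0.303, -0.953], [-1.0, -0.001, -0.0]]
ft_force: [-0.0, -0.3, -0.0]
grip_width: 0.233
time: 16.32
tool_pos: [0.5665, -0.1426, 0.116]
eef_rot: [[-0.0, 0.953, -0.303], [0.0, -0.303, -0.953], [-1.0, -0.0, -0.0]]
ft_force: [-0.2, 0.8, 0.2]
grip_width: 0.233
```

```bash
python3 -m crank '[[0,0,0,0],[0,0,0,0],[0,0,0,0],[0,0,0,0]]' 34 | tail -1;  python3 -m crank '[[-25,0,0,0],[-40,0,0,0],[-40,0,0,0],[-10,0,0,-6],[0,0,0,-6]]' 36 >/dev/null;python3 -m crank '[[0,0,0,-6],[0,0,0,-6],[0,0,0,-6],[0,0,0,-6],[0,0,0,-6]]'>/dev/null; python3 -m crank '[[0,0,0,-6],[0,0,0,-6],[0,0,0,-6],[0,0,0,0],[0,0,0,0]]' >/dev/null; python3 -c "
from h import *
togo(V['A'],132.6)"
```

```text
grip_width: 0.368
shift xyz(mm) [ 197.9  147.4 -253.6] turn -0.4 or 179.6 j6 0.49 cur jaw -47.8 t 17.9
```

```bash
python3 -m crank '[[0,18.4,-31.7,0],[0,18.4,-31.7,0],[0,18.4,-31.7,0],[0,18.4,-31.7,0],[0,18.4,-31.7,0]]' >/dev/null; python3 -m crank '[[0,18.4,-31.7,0],[0,18.4,-31.7,0],[0,18.4,-31.7,0],[30,0,0,-0.4],[35,0,0,0]]'>/dev/null;  python3 -m crank '[[35,0,0,0],[30,0,0,0],[0,0,0,0],[0,0,0,0]]'>/dev/null; python3 -c "
from h import *
togo(V['A'],132.6)"
```

```text
shift xyz(mm) [67.5  1.7  0.9] turn 0.0 or -180.0 j6 0.99 cur jaw -47.4 t 19.1
```

```bash
python3 -m crank '[[25,0.7,0.9,0],[25,0.5,0,0],[16,0,0,0],[0,0,0,0],[0,0,0,0]]' |tail -5; python3 -m crank '[[0,0,0,0],[0,0,0,0],[0,0,0,0],[0,0,0,0],[0,0,0,0]]' 8; python3 -m crank '[[-40,0,0,0],[-40,0,0,0],[-40,0,0,0],[-40,0,0,0],[-37,0,0,0]]' >/dev/null;  python3 -m crank '[[0,0,0,0],[0,0,0,0],[0,0,0,0]]' |tail -1; python3 -c "
from h import *
togo(*well(2))"
```

```text
time: 19.48
tool_pos: [0.5067, 0.1442, 0.0366]
eef_rot: [[0.001, 0.735, 0.678], [0.0, 0.678, -0.735], [-1.0, 0.001, 0.001]]
ft_force: [-0.0, 0.5, 0.4]
grip_width: 0.397
time: 19.9
tool_pos: [0.5069, 0.1443, 0.0366]
eef_rot: [[0.003, 0.734, 0.679], [0.0, 0.679, -0.734], [-1.0, 0.002, 0.001]]
ft_force: [-0.7, 0.6, 13.5]
grip_width: 0.236
grip_width: 0.229
shift xyz(mm) [ 119.  -106.6  176.4] turn 0.2 or -179.8 j6 0.99 cur jaw -47.2 t 20.6
```

```bash
python3 -m crank '[[0,-17.8,29.4,0],[0,-17.8,29.4,0],[0,-17.8,29.4,0],[0,-17.8,29.4,0],[0,-17.8,29.4,0]]' >/dev/null; python3 -m crank '[[0,-17.8,29.4,0],[0,0,0,0],[30,0,0,0],[30,0,0,0],[20,0,0,0]]'>/dev/null;  python3 -m crank '[[0,0,0,0],[0,0,0,0],[0,0,0,0]]'; python3 -c "
from h import *
togo(*well(2))"
```

```text
time: 21.65
tool_pos: [0.5474, -0.0578, 0.1526]
eef_rot: [[-0.0, 0.734, 0.679], [0.0, 0.679, -0.734], [-1.0, -0.0, -0.0]]
ft_force: [0.6, 0.2, 0.6]
grip_width: 0.233
shift xyz(mm) [39.4 -0.2 -0.2] turn 0.2 or -179.8 j6 0.61 cur jaw -47.2 t 21.6
```

```bash
python3 -m crank '[[5,0,0,0],[5,0,0,0],[5,0,0,0],[0,0,0,0],[0,0,0,0]]'|tail -5; python3 -m crank '[[5,0,0,0],[5,0,0,0],[5,0,0,0],[0,0,0,0],[0,0,0,0]]'|tail -5; python3 -m crank '[[3,0,0,0],[2,0,0,0],[0,0,0,0],[1,0,0,0],[0,0,0,0]]'
```

```text
time: 22.07
tool_pos: [0.5472, -0.0578, 0.137]
eef_rot: [[-0.0, 0.734, 0.679], [0.0, 0.679, -0.734], [-1.0, -0.0, -0.0]]
ft_force: [-0.5, 0.1, -0.8]
grip_width: 0.232
time: 22.48
tool_pos: [0.5471, -0.0579, 0.1217]
eef_rot: [[-0.001, 0.734, 0.679], [0.0, 0.679, -0.734], [-1.0, -0.0, -0.001]]
ft_force: [-0.2, -0.9, -0.9]
grip_width: 0.235
time: 22.9
tool_pos: [0.5474, -0.0579, 0.1165]
eef_rot: [[0.0, 0.734, 0.679], [-0.0, 0.679, -0.734], [-1.0, 0.0, 0.0]]
ft_force: [-2.1, 0.5, 5.6]
grip_width: 0.232
```

Seated. Now vial C.

```bash
python3 -m crank '[[0,0,0,0],[0,0,0,0],[0,0,0,0],[0,0,0,0]]' 34 | tail -1;  python3 -m crank '[[-25,0,0,0],[-40,0,0,0],[-40,0,0,0],[-10,0,0,0],[0,0,0,0]]' 36 >/dev/null;python3 -m crank '[[0,0,0,0],[0,0,0,0]]' >/dev/null; python3 -c "
from h import *
togo(V['C'],132.6)"
```

```text
grip_width: 0.369
shift xyz(mm) [ 196.9  219.9 -170.5] turn 0.2 or -179.8 j6 0.61 cur jaw -47.2 t 23.8
```

```bash
python3 -m crank '[[0,27.5,-21.3,0],[0,27.5,-21.3,0],[0,27.5,-21.3,0],[0,27.5,-21.3,0],[0,27.5,-21.3,0]]' >/dev/null; python3 -m crank '[[0,27.5,-21.3,0],[0,27.5,-21.3,0],[0,27.5,-21.3,0],[30,0,0,0],[35,0,0,0]]'>/dev/null;  python3 -m crank '[[35,0,0,0],[30,0,0,0],[0,0,0,0],[0,0,0,0]]'>/dev/null; python3 -c "
from h import *
togo(V['C'],132.6)"
```

```text
shift xyz(mm) [66.1  1.   0.1] turn 0.2 or -179.8 j6 1.08 cur jaw -47.2 t 25.0
```

```bash
python3 -m crank '[[25,0.5,0,0],[25,0,0,0],[15,0,0,0],[0,0,0,0],[0,0,0,0]]' |tail -5; python3 -m crank '[[0,0,0,0],[0,0,0,0],[0,0,0,0],[0,0,0,0],[0,0,0,0]]' 8; python3 -m crank '[[-40,0,0,0],[-40,0,0,0],[-40,0,0,0],[-40,0,0,0],[-37,0,0,0]]' >/dev/null;  python3 -m crank '[[0,0,0,0],[0,0,0,0],[0,0,0,0]]' |tail -1; python3 -c "
from h import *
togo(*well(5))"
```

```text
time: 25.4
tool_pos: [0.594, 0.2171, 0.0375]
eef_rot: [[0.001, 0.734, 0.679], [0.0, 0.679, -0.734], [-1.0, 0.001, 0.0]]
ft_force: [-0.4, 0.5, -0.1]
grip_width: 0.395
time: 25.82
tool_pos: [0.5944, 0.2172, 0.0377]
eef_rot: [[0.003, 0.734, 0.679], [0.001, 0.679, -0.734], [-1.0, 0.002, 0.001]]
ft_force: [0.0, -0.1, 9.3]
grip_width: 0.23
grip_width: 0.234
shift xyz(mm) [ 119.9 -220.6  270.4] turn 0.2 or -179.8 j6 1.08 cur jaw -47.2 t 26.5
```

```bash
python3 -m crank '[[0,-24.5,30,0],[0,-24.5,30,0],[0,-24.5,30,0],[0,-24.5,30,0],[0,-24.5,30,0]]' >/dev/null; python3 -m crank '[[0,-24.5,30,0],[0,-24.5,30,0],[0,-24.5,30,0],[0,-24.5,30,0],[0,0,0,0]]'>/dev/null;  python3 -m crank '[[30,0,0,0],[30,0,0,0],[20,0,0,0],[0,0,0,0],[0,0,0,0]]'|head -2; python3 -c "
from h import *
togo(*well(5))"
```

```text
time: 27.73
tool_pos: [0.6139, -0.1306, 0.1518]
shift xyz(mm) [38.6  0.1  1.3] turn 0.2 or -179.8 j6 0.52 cur jaw -47.2 t 27.7
```

```bash
python3 -m crank '[[4,0,0.8,0],[5,0,0,0],[5,0,0,0],[0,0,0,0],[0,0,0,0]]'|tail -5; python3 -m crank '[[5,0,0,0],[5,0,0,0],[5,0,0,0],[0,0,0,0],[0,0,0,0]]'|tail -5; python3 -m crank '[[3,0,0,0],[2,0,0,0],[0,0,0,0],[1,0,0,0],[0,0,0,0]]'
```

```text
time: 28.15
tool_pos: [0.6154, -0.1315, 0.1391]
eef_rot: [[-0.0, 0.734, 0.679], [0.0, 0.679, -0.734], [-1.0, -0.0, -0.0]]
ft_force: [0.6, -0.0, 0.1]
grip_width: 0.229
time: 28.57
tool_pos: [0.6153, -0.1315, 0.1237]
eef_rot: [[-0.001, 0.734, 0.679], [0.0, 0.679, -0.734], [-1.0, -0.0, -0.001]]
ft_force: [-0.2, 0.8, -0.3]
grip_width: 0.234
time: 28.98
tool_pos: [0.6154, -0.1316, 0.118]
eef_rot: [[-0.0, 0.734, 0.679], [0.0, 0.679, -0.734], [-1.0, -0.0, -0.0]]
ft_force: [-0.9, 0.4, -0.1]
grip_width: 0.231
```

```bash
python3 -m crank '[[0,0,0,0],[0,0,0,0],[0,0,0,0],[0,0,0,0]]' 34 | tail -1;  python3 -m crank '[[-25,0,0,0],[-40,0,0,0],[-40,0,0,0],[-40,0,0,-5],[-20,0,0,-7]]' 36 >/dev/null;python3 -m crank '[[0,0,0,-7],[0,0,0,-7],[0,0,0,-7],[0,0,0,-7],[0,0,0,-4]]' >/dev/null; python3 -m crank '[[0,0,0,0],[0,0,0,0]]'|head -2; python3 -c "
from h import *
grab('scene','scene2')
f=load('scene2.npz');W=world(f);z=W[...,2]
for b,a,c in blobs((z>.066)&(z<.09)&(W[...,1]>.2)&(W[...,1]<.6)&(W[...,0]<.6),30): print(c,a,np.median(W[b],0))
togo([.425,.345,.3],-3)"
```

```text
grip_width: 0.375
time: 30.32
tool_pos: [0.6154, -0.1315, 0.2831]
[524.61083744 135.60098522] 203 [0.24589953 0.58047656 0.07609579]
[472.18222222 178.32888889] 225 [0.43172332 0.3918198  0.07626898]
shift xyz(mm) [   1.9  464.5 -218.2] turn -0.4 or 179.6 j6 -0.25 cur jaw -3.4 t 30.4
```

Next I'll go to the viewing spot over the head, which hasn't moved so far.

```bash
python3 -m crank '[[0,35.7,-16.8,0],[0,35.7,-16.8,0],[0,35.7,-16.8,0],[0,35.7,-16.8,0],[0,35.7,-16.8,0]]' 60 >/dev/null; python3 -m crank '[[0,35.7,-16.8,0],[0,35.7,-16.8,0],[0,35.7,-16.8,0],[0,35.7,-16.8,0],[0,35.7,-16.8,0]]'>/dev/null;  python3 -m crank '[[0,35.7,-16.8,0],[0,35.7,-16.8,0],[0,35.7,-16.8,0],[0,0,0,0],[0,0,0,0]]'|head -2; python3 -m crank '[[0,0,0,0],[0,0,0,0]]'|head -2; cat > head.py <<'E'
from h import *
import sys
f=grab('wrist',sys.argv[1]);W=world(f);z=W[...,2]
for nm,m,mn in(('bar',(z>.068)&(z<.09),300),('plate',(z>.017)&(z<.03),800)):
    for b,a,c in blobs(m,mn):
        q=(W[b][:,:2]*1000).astype(np.float32)
        print(nm,np.round(c),a,'rect',[np.round(v,1) for v in cv2.minAreaRect(q)],'zmed',round(np.median(z[b]),4))
# holes: ground visible inside ears -> small dark-in-plate components
m=((z>.016)&(z<.03)).astype(np.uint8)
for b,a,c in blobs((m==0),8):
    if 20<a<400: print('hole',np.round(c,1),a,np.round(world(f,.022)[int(c[1]),int(c[0])]*1000,1))
togo([.425,.345,.3],-3)
E
python3 head.py w4
```

```text
time: 31.62
tool_pos: [0.4224, 0.3457, 0.283]
time: 31.78
tool_pos: [0.4238, 0.3432, 0.2831]
bar [315. 130.] 1013 rect [array([425.3, 395.6]), array([88.1, 13.6]), np.float64(86.0)] zmed 0.0784
plate [316. 125.] 7394 rect [array([434.7, 405.7]), array([147.6, 164.8]), np.float64(53.9)] zmed 0.023
hole [344.7  77.6] 89 [463.  454.4  22. ]
hole [260.5 128.6] 77 [356.6 400.5  22. ]
hole [342.3 176. ] 69 [455.9 335.5  22. ]
shift xyz(mm) [1.9 2.  1. ] turn -0.3 or 179.7 j6 0.63 cur jaw -3.3 t 31.8
```

View pics/w4.png

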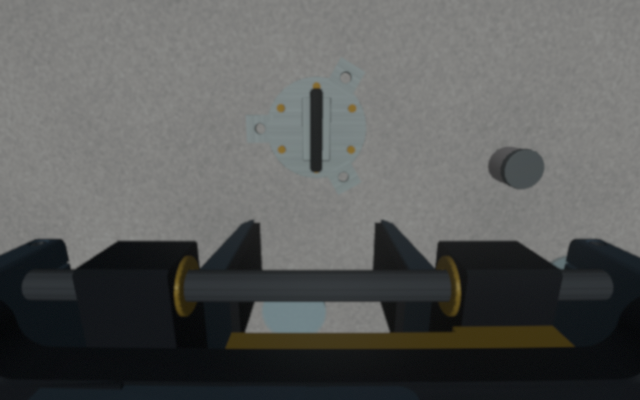

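Clear view of the head: bar at (315,130), ear holes at (345,78), (260,129) and (342,176). The hole spacing is 119 mm, the centre about (425.2, 395.5), the yaw 266.7°. Grasping the bar.

```bash
python3 -c "
from h import *
togo([.4253,.3953,.070],-3.2)"; python3 -m crank '[[35,16,0.7,0],[35,16,0.7,0],[35,18,0.7,0],[35,0,0,0],[30,0,0,0]]' 50|head -2;  python3 -m crank '[[0,0,0,0],[0,0,0,0]]'>/dev/null;python3 -c "
from h import *
togo([.4253,.3953,.070],-3.2)"
```

```text
shift xyz(mm) [231.9  52.3  -1.7] turn -0.1 or 179.9 j6 0.63 cur jaw -3.3 t 31.8
time: 32.25
tool_pos: [0.4286, 0.3932, 0.111]
shift xyz(mm) [61.5  2.6 -3. ] turn -0.1 or 179.9 j6 0.7 cur jaw -3.3 t 32.4
```

```bash
python3 -m crank '[[20,2.6,-3,0],[20,0,0,0],[20,0,0,0],[0,0,0,0],[0,0,0,0]]' 40|tail -5;  python3 -c "
from h import *
togo([.4253,.3953,.070],-3.2)"; python3 -m crank '[[0,0,0,0],[0,0,0,0],[0,0,0,0],[0,0,0,0],[0,0,0,0]]' 4
```

```text
time: 32.83
tool_pos: [0.4264, 0.3967, 0.0548]
eef_rot: [[0.001, 0.057, 0.998], [0.001, 0.998, -0.057], [-1.0, 0.001, 0.001]]
ft_force: [0.9, -0.0, 0.4]
grip_width: 0.438
shift xyz(mm) [ 3.6 -1.4 -1. ] turn -0.1 or 179.9 j6 0.7 cur jaw -3.3 t 32.8
time: 33.25
tool_pos: [0.4258, 0.3969, 0.0539]
eef_rot: [[0.001, 0.056, 0.998], [0.001, 0.998, -0.056], [-1.0, 0.001, 0.001]]
ft_force: [-1.0, -1.1, 9.2]
grip_width: 0.152
```

```bash
python3 -m crank '[[-15,0,0,0],[-25,0,0,0],[-40,0,0,0],[-40,0,0,0],[-40,0,0,0]]' |tail -5; python3 -m crank '[[-35,0,0,0],[-10,0,0,4.7],[0,0,0,4.7],[0,0,0,4.7],[0,0,0,0]]' |tail -5; python3 -m crank '[[0,0,0,0],[0,0,0,0]]'|tail -2;python3 -c "
from h import *
togo([.5813,-.0932,.209],-17.4)"
```

```text
time: 33.67
tool_pos: [0.4247, 0.3961, 0.2146]
eef_rot: [[-0.001, 0.056, 0.998], [-0.001, 0.998, -0.056], [-1.0, -0.001, -0.001]]
ft_force: [1.7, -0.0, -4.6]
grip_width: 0.151
time: 34.08
tool_pos: [0.4251, 0.3964, 0.2581]
eef_rot: [[-0.0, 0.302, 0.953], [-0.0, 0.953, -0.302], [-1.0, -0.0, -0.0]]
ft_force: [0.5, 0.4, -6.4]
grip_width: 0.149
ft_force: [0.4, 0.2, -5.5]
grip_width: 0.15
shift xyz(mm) [  67.7 -421.8  293.5] turn 0.3 or -179.7 j6 0.95 cur jaw -17.1 t 34.2
```

```bash
python3 -m crank '[[0,-15,10,0],[0,-28.2,19.6,0],[0,-28.2,19.6,0],[0,-28.2,19.6,0],[0,-28.2,19.6,0]]' >/dev/null; python3 -m crank '[[0,-28.2,19.6,0],[0,-28.2,19.6,0],[0,-28.2,19.6,0],[0,-28.2,19.6,0],[0,-28.2,19.6,0]]' >/dev/null; python3 -m crank '[[0,-28.2,19.6,0],[0,-28.2,19.6,0],[0,-28.2,19.6,0],[0,-28.2,19.6,0.3],[0,-28.2,19.6,0]]' >/dev/null;  python3 -m crank '[[0,-12,9.2,0],[0,0,0,0],[0,0,0,0],[0,0,0,0]]';python3 -c "
from h import *
togo([.5813,-.0932,.209],-17.4)"
```

```text
time: 35.83
tool_pos: [0.5796, -0.0929, 0.2578]
eef_rot: [[-0.001, 0.301, 0.954], [0.0, 0.954, -0.301], [-1.0, 0.0, -0.001]]
ft_force: [0.5, 0.6, -4.7]
grip_width: 0.152
shift xyz(mm) [67.6  0.2  1.7] turn -0.1 or 179.9 j6 0.05 cur jaw -17.5 t 35.8
```

```bash
python3 -m crank '[[15,0.2,1.7,0],[15,0,0,0],[10,0,0,0],[0,0,0,0],[0,0,0,0]]'|head -2;python3 -c "
from h import *
togo([.5813,-.0932,.209],-17.4)
for n in('scene','side','wrist'): grab(n,n+'5')
i=cv2.imread('pics/scene5.png');j=cv2.imread('pics/side5.png');k=cv2.imread('pics/wrist5.png')
t=cv2.hconcat([cv2.resize(i[120:260,210:350],(390,390),interpolation=2),cv2.resize(j[150:290,280:420],(390,390),interpolation=2)])
cv2.imwrite('pics/c5.png',t);cv2.imwrite('pics/c5w.png',k[:260])
"
```

```text
time: 36.25
tool_pos: [0.5814, -0.0931, 0.218]
shift xyz(mm) [27.8 -0.1 -0. ] turn -0.1 or 179.9 j6 0.05 cur jaw -17.5 t 36.2
```

View pics/c5.png

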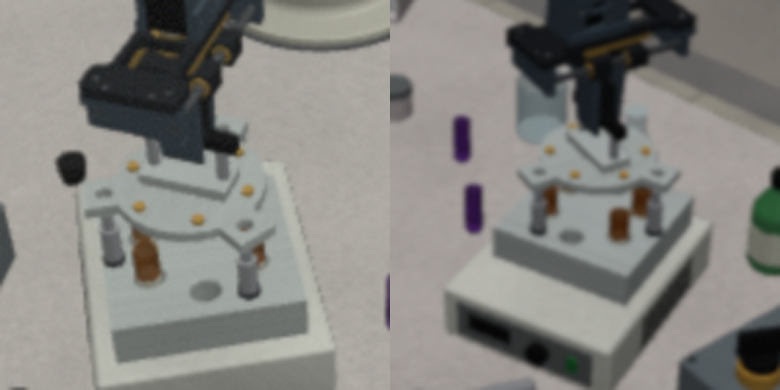

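The head hovers over the block. In the scene crop the ear holes at (105,192) and (245,225) sit directly above the pins at (108,225) and (247,262), and the vials stand in their wells. Lowering with force checks.

```bash
python3 -m crank '[[4,0,0,0],[4,0,0,0],[3,0,0,0],[0,0,0,0],[0,0,0,0]]'|grep -E "tool|force";python3 -m crank '[[3,0,0,0],[2,0,0,0],[0,0,0,0],[0,0,0,0]]'|grep -E "tool|force"
```

```text
tool_pos: [0.5815, -0.0939, 0.2069]
ft_force: [0.6, -0.3, -5.4]
tool_pos: [0.5816, -0.0938, 0.202]
ft_force: [-0.1, -0.1, -4.8]
```

```bash
python3 -m crank '[[3,0,0,0],[3,0,0,0],[0,0,0,0],[0,0,0,0]]'|grep -E "tool|force";python3 -m crank '[[2,0,0,0],[1,0,0,0],[0,0,0,0],[0,0,0,0]]'|grep -E "tool|force";python3 -m crank '[[1,0,0,0],[1,0,0,0],[0,0,0,0],[0,0,0,0]]'|grep -E "tool|force"
```

```text
tool_pos: [0.5815, -0.0938, 0.1959]
ft_force: [0.6, -0.1, -5.8]
tool_pos: [0.5817, -0.0938, 0.1931]
ft_force: [0.0, 0.3, -4.8]
tool_pos: [0.5816, -0.0939, 0.1911]
ft_force: [-0.0, -0.6, -5.2]
```

```bash
python3 -m crank '[[1,0,0,0],[0,0,0,0],[0,0,0,0]]'|grep -E "tool|force";python3 -m crank '[[0.7,0,0,0],[0,0,0,0],[0,0,0,0]]'|grep -E "tool|force";python3 -m crank '[[0.7,0,0,0],[0,0,0,0],[0,0,0,0]]'|grep -E "tool|force"
```

```text
tool_pos: [0.5817, -0.0939, 0.1901]
ft_force: [0.0, 0.6, -4.7]
tool_pos: [0.5818, -0.0939, 0.19]
ft_force: [-3.8, 1.2, 6.3]
tool_pos: [0.5818, -0.0939, 0.1899]
ft_force: [-6.4, 1.6, 15.6]
```

Contact came at tip z 0.190, exactly the height expected for the shoulders. Releasing.

```bash
python3 -m crank '[[-0.7,0,0,0],[0,0,0,0]]'|grep force; python3 -m crank '[[0,0,0,0],[0,0,0,0],[0,0,0,0],[0,0,0,0],[0,0,0,0]]' 40|tail -2;  python3 -m crank '[[-10,0,0,0],[-30,0,0,0],[-40,0,0,0],[-30,0,0,0],[0,0,0,0]]' >/dev/null; python3 -m crank '[[0,0,0,0],[0,0,0,0]]'|tail -2;python3 -c "
from h import *
# knob rough: scene0/side0 points
for n in('scene0','side0'):
    f=load(n+'.npz');W=world(f);z=W[...,2]
    for b,a,c in blobs((z>.131)&(z<.146)&(W[...,1]<-.25)&(W[...,1]>-.5)&(W[...,0]<.7),10):
        q=(W[b][:,:2]*1000).astype(np.float32);print(n,c,a,np.median(W[b],0),cv2.minAreaRect(q))
    m=(np.abs(z-.080)<.004)&(W[...,1]<-.22)&(W[...,1]>-.7)&(W[...,0]>.3)
    for b,a,c in blobs(m,100):
        q=(W[b][:,:2]*1000).astype(np.float32);print(n,'box',c,a,cv2.minAreaRect(q))
togo([.5,-.35,.31],-17.4)"
```

```text
ft_force: [-4.8, 0.5, 9.3]
ft_force: [-0.6, 0.9, -0.0]
grip_width: 0.44
ft_force: [-0.4, 0.2, -0.9]
grip_width: 0.44
scene0 [174.96396396 183.97297297] 111 [ 0.52375765 -0.35377029  0.13851018] ((520.141845703125, -353.2621154785156), (13.12141227722168, 50.93259811401367), 59.965614318847656)
scene0 box [169.75122168 223.20302088] 2251 ((594.5167236328125, -367.0893249511719), (131.89927673339844, 241.20266723632812), 79.3377685546875)
side0 [413.28723404 269.53191489] 94 [ 0.51302047 -0.35480651  0.13720231] ((514.296630859375, -354.35003662109375), (17.324182510375977, 49.055912017822266), 49.22201919555664)
side0 box [425.85449904 282.21442246] 1567 ((588.789306640625, -368.4637451171875), (132.2383270263672, 242.03460693359375), 79.31983947753906)
shift xyz(mm) [ 8.300e+00 -2.689e+02 -1.000e-01] turn -0.2 or 179.8 j6 0.05 cur jaw -17.6 t 40.1
```

```bash
python3 -m crank '[[0,-32.3,16.6,0],[0,-32.3,16.6,0],[0,-32.3,16.6,0],[0,-32.3,16.6,0],[0,-32.3,16.6,0]]' 50 >/dev/null; python3 -m crank '[[0,-32.3,16.6,0],[0,-32.3,16.6,0],[0,-32.3,16.6,0],[0,0,0,-6.6],[0,0,0,-6.6]]' >/dev/null; python3 -m crank '[[0,0,0,-6.6],[0,0,0,-6.6],[0,0,0,-6.6],[0,0,0,-6.6],[0,0,0,-6.6]]' >/dev/null;python3 -m crank '[[0,0,0,-6.6],[0,0,0,-6.6],[0,0,0,-6.6],[0,0,0,-6.6],[0,0,0,0]]' >/dev/null; python3 -m crank '[[0,0,0,0],[0,0,0,0]]'|head -2; python3 - <<'E'
from h import *
f=grab('wrist','w6');W=world(f);z=W[...,2]
for b,a,c in blobs((z>.131)&(z<.146)&(W[...,1]<-.25)&(W[...,0]<.6),100):
    q=(W[b][:,:2]*1000).astype(np.float32);print('knob',c,a,np.median(z[b]),cv2.minAreaRect(q))
for b,a,c in blobs((np.abs(z-.092)<.004)&(W[...,1]<-.25),200):
    q=(W[b][:,:2]*1000).astype(np.float32);print('dial',c,a,np.median(z[b]),cv2.minEnclosingCircle(q))
togo([.517,-.354,.132],55)
i=cv2.imread('pics/w6.png');s=grab('scene','scene6');j=cv2.imread('pics/scene6.png')
cv2.imwrite('pics/c6.png',cv2.vconcat([i[:300],cv2.hconcat([cv2.resize(j[190:290,110:220],(320,290),interpolation=2),cv2.resize(j[130:280,210:360],(320,290),interpolation=2)])]))
E
```

```text
time: 41.9
tool_pos: [0.6299, -0.3802, 0.2986]
knob [270.56426735  74.16452442] 778 0.13947249082361088 ((519.61083984375, -353.73760986328125), (12.336833000183105, 49.73845291137695), 54.5074462890625)
dial [326.62981522 186.86987159] 6386 0.09137114260150522 ((648.125244140625, -376.1927795410156), 54.090572357177734)
shift xyz(mm) [185.8 107.2 -43.7] turn -0.2 or 179.8 j6 -1.58 cur jaw 54.8 t 42.0
```

View pics/c6.png

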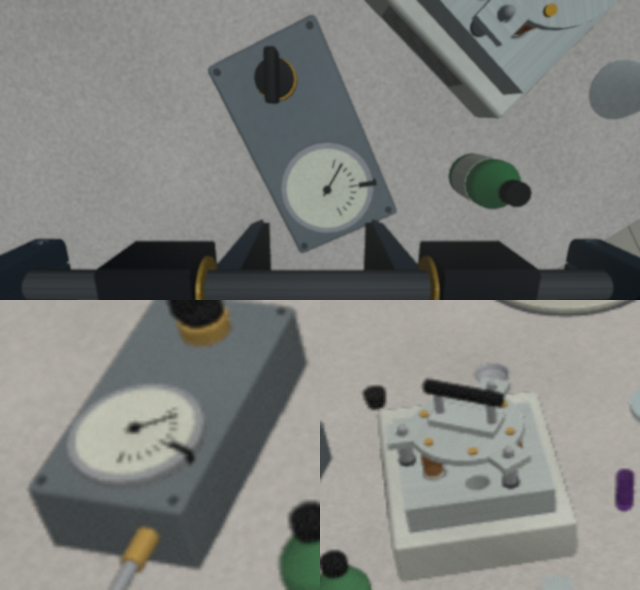

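The wrist view shows the gauge hub at about (327,190), the pointer tip near (341,163) and the set-mark clip at about (367,184). The scene crop shows the head sitting over the posts with its pins through the ears.

```bash
cat > gauge.py <<'E'
from h import *
import sys
def polar(f,c0=None,zz=.093):
    """dark profile around gauge centre at several radii (world angle, deg)"""
    P=world(f,zz)
    g=cv2.cvtColor(f['image'],cv2.COLOR_RGB2GRAY).astype(np.float32)
    th=np.radians(np.arange(0,360,.5))
    def ring(c,r):
        X=np.c_[c[0]+r*np.cos(th),c[1]+r*np.sin(th),np.full(th.size,zz)]
        uv=proj(f,X).astype(np.float32);return cv2.remap(g,uv[:,0].reshape(-1,1),uv[:,1].reshape(-1,1),cv2.INTER_CUBIC).ravel()
    return th,ring
def centroid(th,v,lo,hi,base):
    d=np.degrees(th);m=((d-lo)%360)<((hi-lo)%360);w=np.clip(base-v[m],0,None);x=((d[m]-lo)%360)
    return lo+(w*x).sum()/w.sum(),w.max()
if __name__=='__main__':
    f=load('w6.npz');W=world(f);z=W[...,2]
    g=cv2.cvtColor(f['image'],cv2.COLOR_RGB2GRAY)
    I=cv2.cvtColor(f['image'],cv2.COLOR_RGB2HSV)
    m=((g>130)&(I[...,1]<60)&(np.abs(z-.092)<.006)).astype(np.uint8)
    cs,_=cv2.findContours(m,cv2.RETR_EXTERNAL,cv2.CHAIN_APPROX_NONE)
    c=max(cs,key=cv2.contourArea)[:,0];P=world(f,.092)[c[:,1],c[:,0]][:,:2]*1000
    print('dial ellipse',cv2.fitEllipse(P.astype(np.float32)))
    d=[(b,a,c) for b,a,c in blobs((g<70)&(np.hypot(W[...,0]-.647,W[...,1]+.377)<.06),15)]
    for b,a,c in d: print('dark',c,a,np.round(world(f,.093)[b].mean(0)*1000,1),np.round(cv2.minAreaRect((world(f,.093)[b][:,:2]*1000).astype(np.float32)),1) if 0 else cv2.minAreaRect((world(f,.093)[b][:,:2]*1000).astype(np.float32)))
    # head level
    s=load('scene6.npz');S=world(s);sel=(np.abs(S[...,2]-.158)<.006)&(np.hypot(S[...,0]-.581,S[...,1]+.095)<.065)
    q=S[sel];A=np.c_[q[:,:2]-q[:,:2].mean(0),np.ones(len(q))];print('plate',len(q),np.linalg.lstsq(A,q[:,2],rcond=None)[0])
    i=cv2.imread('pics/w6.png');cv2.imwrite('pics/g6.png',cv2.resize(i[135:245,270:390],None,fx=5,fy=5,interpolation=2))
E
python3 gauge.py
```

```text
dial ellipse ((646.1649169921875, -378.7079772949219), (89.07503509521484, 94.26060485839844), 64.09330749511719)
dark [369.05797101 183.02898551] 69 [ 668.7 -334.4   93. ] ((667.0645751953125, -334.6754150390625), (17.96234130859375, 6.8839850425720215), 54.782997131347656)
dark [326.58823529 189.32352941] 34 [ 647.1 -377.6   93. ] ((647.1837768554688, -377.81829833984375), (5.664324760437012, 8.096034049987793), 55.27983856201172)
dark [370.33239934 333.97853023] 54961 [ 838.7 -441.1   93. ] ((826.963623046875, -412.94281005859375), (733.8771362304688, 261.48095703125), 54.33433532714844)
plate 1043 [-0.01384097  0.00158195  0.15893914]
```

View pics/g6.png

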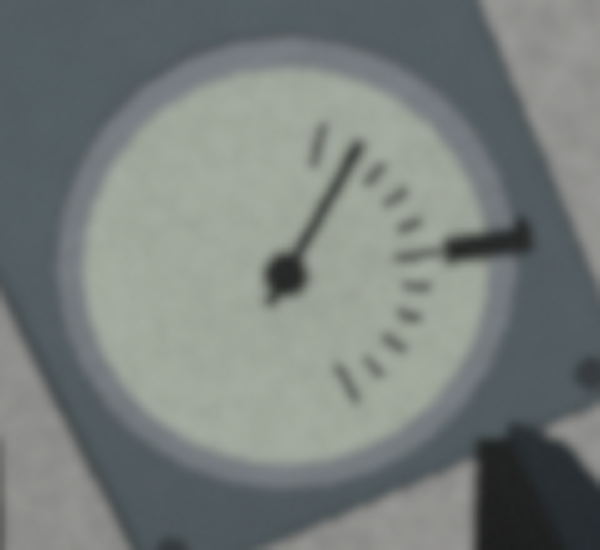

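```bash
python3 - <<'E'
from h import *
f=load('w6.npz');W=world(f)
def at(x,y,z):
    u,v=270+(x+.5)/5-.5,135+(y+.5)/5-.5
    P=world(f,z);return cv2.remap(P[...,:2].astype(np.float32),np.float32([[u]]),np.float32([[v]]),1)[0,0]*1000, W[int(round(v)),int(round(u)),2]
for nm,x,y,z in(('hub',286,276,.0945),('tip',358,144,.0945),('tail',270,300,.0945),('mark_in',447,250,.095),('mark_out',525,240,.097)):
    p,d=at(x,y,z);print(nm,p,'depth z',round(d,4))
    if nm=='hub':h=p
    else: v=p-h;print('   r',np.hypot(*v),'ang',np.degrees(np.arctan2(v[1],v[0])))
E
```

```text
hub [ 647.378   -377.57098] depth z nan
tip [ 631.9838  -347.50977] depth z 0.0945
   r 33.773617 ang 117.1167
tail [ 649.82886 -383.71097] depth z 0.0937
   r 6.611063 ang -68.239845
mark_in [ 663.1848  -344.59433] depth z 0.0946
   r 36.569324 ang 64.39003
mark_out [ 670.82745 -329.08942] depth z 0.0931
   r 53.8548 ang 64.18797
```

```bash
python3 -c "
from h import *
togo([.5205,-.3544,.134],54.5)"; python3 -m crank '[[0,36,-14,0],[0,36,-14,0],[0,35,-14,0],[35,0,0,0.3],[35,0,0,0]]' 45 >/dev/null; python3 -m crank '[[30,0,0,0],[20,0,0,0],[0,0,0,0],[0,0,0,0]]' >/dev/null;python3 -c "
from h import *
togo([.5205,-.3544,.134],54.5)"
```

```text
shift xyz(mm) [183.9 104.3 -41.9] turn 0.3 or -179.7 j6 -1.58 cur jaw 54.8 t 42.0
shift xyz(mm) [64.  -2.8  0.4] turn 0.1 or -179.9 j6 -1.65 cur jaw 54.6 t 42.8
```

```bash
python3 -m crank '[[25,-2.8,0.4,0],[25,0,0,0],[14,0,0,0],[0,0,0,0],[0,0,0,0]]' |tail -5;python3 -c "
from h import *
togo([.5205,-.3544,.134],54.5)"
```

```text
time: 43.17
tool_pos: [0.5215, -0.3551, 0.1169]
eef_rot: [[0.001, -0.816, 0.578], [-0.001, 0.578, 0.816], [-1.0, -0.001, -0.0]]
ft_force: [-0.1, -0.2, 0.3]
grip_width: 0.495
shift xyz(mm) [1.7 1.3 0. ] turn 0.2 or -179.8 j6 -1.65 cur jaw 54.7 t 43.2
```

Closing on the knob, then turning it 84° clockwise.

```bash
python3 -m crank '[[0,1,0,0],[0,0,0,0],[0,0,0,0],[0,0,0,0],[0,0,0,0]]' 4 |tail -5; python3 -m crank '[[0,0,0,6],[0,0,0,6],[0,0,0,6],[0,0,0,6],[0,0,0,6]]'|grep -E "force|pos|width"; python3 -m crank '[[0,0,0,6],[0,0,0,6],[0,0,0,6],[0,0,0,6],[0,0,0,6]]'|grep -E "force|pos|width"; python3 -m crank '[[0,0,0,6],[0,0,0,6],[0,0,0,6],[0,0,0,6],[0,0,0,0]]'|grep -E "force|pos|width"; python3 -m crank '[[0,0,0,0],[0,0,0,0]]'; python3 -c "
from h import *
togo([.5205,-.3544,.134],54.5)
grab('scene','scene7');i=cv2.imread('pics/scene7.png');cv2.imwrite('pics/g7.png',cv2.resize(i[160:290,100:240],None,fx=4.5,fy=4.5,interpolation=2))"
```

```text
time: 43.58
tool_pos: [0.5202, -0.3542, 0.116]
eef_rot: [[0.001, -0.816, 0.578], [-0.001, 0.578, 0.816], [-1.0, -0.001, -0.0]]
ft_force: [-2.3, -3.0, 1.6]
grip_width: 0.162
tool_pos: [0.5194, -0.3555, 0.116]
ft_force: [-8.8, -8.3, 4.9]
grip_width: 0.128
tool_pos: [0.519, -0.3556, 0.116]
ft_force: [-11.3, -8.8, 7.2]
grip_width: 0.126
tool_pos: [0.5187, -0.3554, 0.116]
ft_force: [-13.3, -9.2, 9.0]
grip_width: 0.131
time: 45.0
tool_pos: [0.5187, -0.3554, 0.116]
eef_rot: [[-0.002, 0.49, 0.872], [-0.002, 0.872, -0.49], [-1.0, -0.003, -0.001]]
ft_force: [-12.9, -8.7, 8.2]
grip_width: 0.132
shift xyz(mm) [0.8 1.8 1.1] turn -83.8 or 96.2 j6 -0.18 cur jaw -29.3 t 45.0
```

View pics/g7.png

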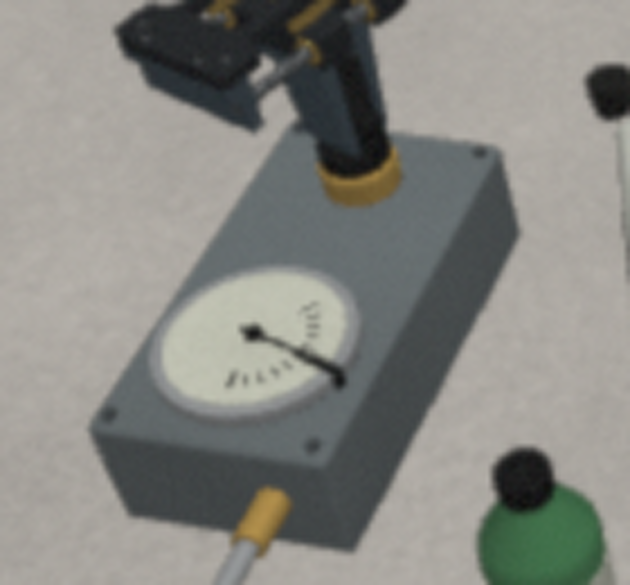

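The scene view shows the pointer almost on the mark. I'll release and look from close by.

```bash
python3 -m crank '[[0,0,0,0],[0,0,0,0],[0,0,0,0],[0,0,0,0]]' 30|tail -2; python3 -m crank '[[-30,0,0,0],[-40,0,0,0],[-40,0,0,0],[-20,0,0,0],[0,0,0,0]]' 60 >/dev/null; python3 -c "
from h import *
togo([.635,-.405,.265],-29.3)"
```

```text
ft_force: [-0.8, 0.6, 0.1]
grip_width: 0.323
shift xyz(mm) [  5.7  12.  122.8] turn 0.0 or -180.0 j6 -0.18 cur jaw -29.3 t 45.8
```

```bash
python3 -m crank '[[0,3,30.8,0],[0,3,30.8,0],[0,3,30.8,0],[0,3,30.8,0],[0,0,0,0]]' >/dev/null; python3 -m crank '[[0,0,0,0],[0,0,0,0]]'|head -2; python3 - <<'E'
from h import *
f=grab('wrist','w8')
uv=proj(f,[[.648,-.378,.093]])[0];print(uv)
u,v=uv.round().astype(int);i=cv2.imread('pics/w8.png');x0,y0=max(u-60,0),max(v-60,0);print('crop origin',x0,y0)
cv2.imwrite('pics/g8.png',cv2.resize(i[y0:v+60,x0:u+60],None,fx=5,fy=5,interpolation=2))
E
```

```text
time: 46.38
tool_pos: [0.6329, -0.4035, 0.2445]
[318.26117016 159.07017746]
crop origin 258 99
```

View pics/g8.png

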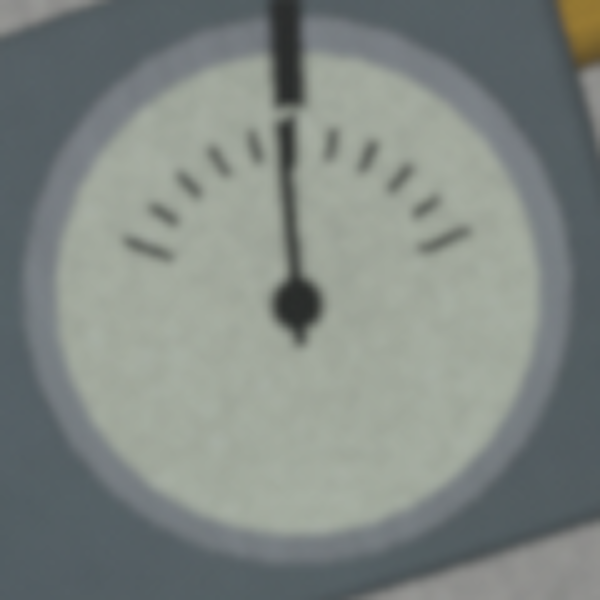

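```bash
cat > pm.py <<'E'
from h import *
from gauge import polar,centroid
import sys
f=load(sys.argv[1]+'.npz');z=.0945
g=cv2.cvtColor(f['image'],cv2.COLOR_RGB2GRAY).astype(np.float32)
P=world(f,z);m=(np.hypot(P[...,0]-.648,P[...,1]+.378)<.009)
w=np.clip(110-g,0,None)*m*(np.hypot(P[...,0]-.648,P[...,1]+.378)<.008)
# hub: iterate centroid within 4.5 mm
c=np.array([.648,-.378])
for _ in range(30):
    k=np.clip(130-g,0,None)*(np.hypot(P[...,0]-c[0],P[...,1]-c[1])<.0045);c=np.array([(k*P[...,0]).sum(),(k*P[...,1]).sum()])/k.sum()
print('hub',c*1000)
th,ring=polar(f,zz=z)
for r in(.012,.015,.018,.021,.024,.030,.0325,.036,.038,.040,.042,.044,.047,.05):
    v=ring(c,r);a,d=centroid(th,v,64-14,64+14,np.median(v)-25);print(round(r*1000,1),'ang',round(a,2),'contrast',round(float(d)))
E
python3 pm.py w8
```

```text
hub [ 647.03372908 -377.26985182]
12.0 ang 65.67 contrast 58
15.0 ang 65.82 contrast 58
18.0 ang 65.52 contrast 59
21.0 ang 65.54 contrast 61
24.0 ang 65.6 contrast 62
30.0 ang 66.0 contrast 85
32.5 ang 64.91 contrast 78
36.0 ang 62.99 contrast 34
38.0 ang 62.95 contrast 98
40.0 ang 62.97 contrast 97
42.0 ang 63.12 contrast 97
44.0 ang 63.09 contrast 94
47.0 ang 63.22 contrast 58
50.0 ang 63.19 contrast 53
```

```bash
python3 -m crank '[[0,-3,-30.8,0],[0,-3,-30.8,0],[0,-3,-30.8,0],[0,-3,-30.8,0],[0,0,0,0]]' 45 >/dev/null;python3 -m crank '[[0,0,0,0],[0,0,0,0]]'>/dev/null; python3 -c "
from h import *
togo([.5187,-.3556,.135],-29.3)"
```

```text
shift xyz(mm) [130.   -1.9  -0.5] turn -0.0 or 180.0 j6 -0.18 cur jaw -29.3 t 47.0
```

```bash
python3 -m crank '[[40,-1.9,-0.5,0],[40,0,0,0],[30,0,0,0],[20,0,0,0],[0,0,0,0]]' >/dev/null;python3 -m crank '[[0,0,0,0],[0,0,0,0]]'|head -2; python3 -m crank '[[0,0,0,0],[0,0,0,0],[0,0,0,0],[0,0,0,0]]' 4;python3 -m crank '[[0,0,0,1.5],[0,0,0,1.5],[0,0,0,1.3],[0,0,0,0],[0,0,0,0]]'; python3 -m crank '[[0,0,0,0],[0,0,0,0],[0,0,0,0],[0,0,0,0]]' 30|tail -2; python3 -m crank '[[-30,0,0,0],[-40,0,0,0],[-40,0,0,0],[-20,0,0,0],[0,0,0,0]]' 60 >/dev/null; python3 -c "
from h import *
togo([.635,-.405,.265],-33.6)"
```

```text
time: 47.6
tool_pos: [0.5198, -0.3562, 0.1169]
time: 47.93
tool_pos: [0.519, -0.3557, 0.1162]
eef_rot: [[0.001, 0.489, 0.872], [-0.001, 0.872, -0.489], [-1.0, -0.0, 0.001]]
ft_force: [-0.6, -0.5, -0.2]
grip_width: 0.232
time: 48.35
tool_pos: [0.5186, -0.3554, 0.1159]
eef_rot: [[0.0, 0.554, 0.833], [-0.0, 0.833, -0.554], [-1.0, 0.0, 0.0]]
ft_force: [-2.1, 2.8, 5.9]
grip_width: 0.131
ft_force: [0.5, -0.3, -0.9]
grip_width: 0.327
shift xyz(mm) [  5.7  23.3 121.9] turn -0.0 or 180.0 j6 -0.11 cur jaw -33.6 t 49.1
```

```bash
python3 -m crank '[[0,5.8,30.5,0],[0,5.8,30.5,0],[0,5.8,30.5,0],[0,5.8,30.5,0],[0,0,0,0]]' >/dev/null; python3 -m crank '[[0,0,0,0],[0,0,0,0]]'|head -2; python3 -c "
from h import *
grab('wrist','w9')"; python3 pm.py w9
```

```text
time: 49.68
tool_pos: [0.6326, -0.4034, 0.2445]
hub [ 647.03130246 -377.27257606]
12.0 ang 63.07 contrast 60
15.0 ang 62.83 contrast 60
18.0 ang 63.26 contrast 59
21.0 ang 62.94 contrast 62
24.0 ang 63.06 contrast 64
30.0 ang 65.63 contrast 60
32.5 ang 64.05 contrast 58
36.0 ang 62.85 contrast 43
38.0 ang 62.9 contrast 97
40.0 ang 63.21 contrast 99
42.0 ang 63.15 contrast 99
44.0 ang 63.02 contrast 96
47.0 ang 63.15 contrast 58
50.0 ang 63.15 contrast 52
```

The pointer reads 63.0° and the mark 63.05°. One last look at the whole scene before handing in.

```bash
python3 - <<'E'
from h import *
s=grab('scene','scene9');d=grab('side','side9')
for n,f in(('scene',s),('side',d)):
    S=world(f);sel=(np.abs(S[...,2]-.158)<.007)&(np.hypot(S[...,0]-.581,S[...,1]+.095)<.060)
    q=S[sel];A=np.c_[q[:,:2]-q[:,:2].mean(0),np.ones(len(q))];print(n,'plate',len(q),np.linalg.lstsq(A,q[:,2],rcond=None)[0])
i,j=[cv2.imread(f'pics/{n}9.png') for n in('scene','side')]
cv2.imwrite('pics/c9.png',cv2.vconcat([i[130:330,100:500],cv2.resize(j[150:290,250:530],(400,200),interpolation=2)]))
E
```

```text
scene plate 878 [-0.00317347 -0.00147069  0.15929982]
side plate 496 [-0.00474293 -0.00081928  0.15862715]
```

View pics/c9.png

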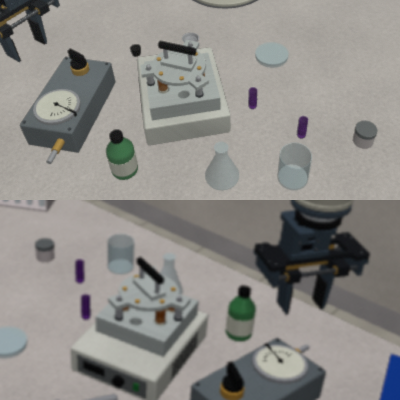

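The head sits level on all three posts, with the plate top at about 0.159 m against 0.158 expected and a slope under 0.5%. No amber vials are left on the bench, and the bystanders and both purple vials are where they were. Handing in.

```bash
python3 -c "
from plant import order
print(order.finish_job())"
```

```text
the job is handed in; nothing more can be done
None
```

The concentrator is set up as asked and the job was handed in at about 50 s on the robot's clock; no verdict is reported.

- **Vials:** All four amber vials present stand in separate wells, at 72.6°, 132.6°, 252.6° and 312.6° in the world frame. Each went in without side force, and none remain on the bench. I did not view each one again after the head covered the block.
- **Gas head:** I lowered it over the three posts before touching the regulator. It made contact at the expected height. The last checks put the plate top at about 0.159 m (0.158 m expected), with a slope under 0.5 %. An earlier scene-camera fit showed a 1.4 % slope; two later fits from different cameras did not repeat it, so I took it as depth noise.
- **Regulator:** I turned the knob 84° clockwise, then 4.3° more after a close look. The pointer then read 63.0° against 63.05° for the middle of the set-mark. Two readings near the pointer tip came out 1 to 2.6° higher, where a scale tick lies beside the pointer, and I discounted those.
- **Bystanders:** The bench items and both purple look-alikes appeared unmoved in the last pictures. I judged this by eye, not by measurement.

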